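# Register a padlock in the engraving table and close the jaw

### The job

Set up the big brass padlock for engraving: without lifting it off the work table, slide it until its bottom edge sits flush against the end stop and its side sits flush along the fixed jaw. Once it is home against both, slide the moving jaw up against its other side and leave it there, with nothing else on the counter disturbed.

Things in the scene. Friction and masses are not known exactly. Their poses are not given: they have to be found in the camera images.
- work_table: The engraving machine's removable work table, fixed on the counter: aluminium bed 200 (x) x 280 (y) mm, its top 22 mm above the counter; the dark slot lines on it are flush. Origin: centre of its underside, at counter height. x points away from the robot when yaw is 0, y to the left, z up. It carries the fixed jaw (right edge), the end stop (far end) and the moving jaw (left).
- fixed_jaw (a point): Middle of the fixed jaw's working face, which looks to table +y: table (1, -105, 30) mm. A plain steel bar, 118 (x) x 18 (y) mm, 16 mm tall above the bed, along the bed's right edge; it lies from this face to -y.
- end_stop (a point): Middle of the end stop's working face, which looks to table -x: table (72, -66, 30) mm. A short plain steel bar, 16 (x) x 60 (y) mm, 16 mm tall above the bed, at the bed's far end; it lies from this face to +x.
- stop_corner (a point): Where the planes of the end stop's and the fixed jaw's working faces meet, on the bed's top: table (72, -105, 22) mm. Axes as the table's.
- padlock: Loose padlock lying flat on the bed, about 0.6 kg: brass body 56 (x) x 70 (y) x 24 (z) mm, steel shackle at its -x end. Origin: centre of the brass body's underside. x points from the shackle to the bottom (keyhole) edge, which goes to the end stop; its -y side goes to the fixed jaw, its +y side faces the moving jaw. Home: axes parallel to the table's, origin at table (44, -70, 22) mm.
- padlock_corner (a point): Corner of the brass body between its bottom edge and its -y side, at the underside: padlock frame (28, -35, 0) mm. When home it coincides with stop_corner.
- padlock_side (a point): Middle of the padlock body's +y side: padlock frame (0, 35, 9) mm. A level push of 2 to 6 N slides the padlock on the bed.
- shackle_top (a point): Outermost point of the shackle's bow, on its centre line: padlock frame (-77, 0, 12) mm. The shackle is a U of 11 mm round steel bar, rigid with the body, axis 12 mm above the bed, 54 mm wide outside, reaching 49 mm past the body; the bow is a half circle of 27 mm outer radius.
- jaw (a joint): Slide of the moving jaw in m: 0 = fully drawn back to the left (face at table y = +75 mm), growing as it slides to table -y, towards the fixed jaw, up to 0.125; at 0.110 it touches a padlock that is home. It takes about 4 N to slide, more when fast, and stays where it is left.
- jaw_face (a point): Middle of the moving jaw's working face (looks to table -y), 9 mm above the bed, at table x = 44 mm. A steel block 56 (x) x 22 (y) mm, 18.5 mm tall, lies from this face to +y; on it a fixed aluminium finger knob 22 mm across, top 34.5 mm above the bed, centred 11 mm behind the face. It can be pushed at the back or moved by the knob.
- disc_lock: Bystander: round silver disc lock, 70 mm across, 27 mm high, lying on the counter. Origin: centre of its underside.
- alu_knob: Bystander: loose polished aluminium knob, 42 mm across, 29 mm tall, on the counter. Origin: centre of its underside.
- pin_vise: Bystander: steel pin vise, a 14 mm thick knurled rod about 115 mm long along its x, lying on the counter. Origin: under its middle.
- capped_key: Bystander: brass key with a red plastic cap 31 mm across, 65 mm long along its x, lying on the counter. Origin: under the cap's centre.

How it is judged:
By the outcome, as a careful person would: the job done as asked, in the order asked, and still so for the second after the job is handed in, with the robot touching nothing.
It also fails if it takes over 64 s, if anything falls off the work surface, if the arm or the gripper's body presses on something with over 40 N, if the wrist force passes 120 N, or if a joint passes its speed limit or range.

### The arm

A 6-joint arm with a two-finger parallel gripper is mounted at the origin on the work surface. World frame = base frame: x ahead of the robot, y to its left, z up, the work surface at z = 0. Lengths are in m, angles in rad, forces in N, time in s.
With the tool pointing down it reaches from about 0.325 to 0.85 m from the base axis. Payload 4.4 kg.
Tool frame: the origin (TCP) lies on the mounting face of the last link; the fingertips stand 199 mm ahead of it and the grasp point (between the pads) lies 180 mm ahead of it; z points along the fingers, y is the line along which they close (so a half turn about z gives the same grasp; the last joint's range is limited). The gripper opens to 94 mm and grips with 3 to 60 N. Pads are 16 mm wide; open, the fingers measure 119 mm over their backs; the gripper's body (75 mm by 177 mm) begins 78 mm behind the grasp point.
Start: joints at [-1.482, 0.207, 1.542, -0, 1.393, -0.15], TCP at [0.137, -0.559, 0.405] pointing down, gripper open.
Joint ranges: [-2.73, 2.73], [-0.86, 2.22], [0.23, 2.46], [-1.11, 4.25], [0.08, 2.63], [-2.82, 2.82]. Speed limits (rad/s): [2.79, 2.79, 3.14, 3.14, 3.14, 3.14].

### API

Orientations are given as a 3x3 rotation matrix whose columns are the frame's x, y, z axes.
In Python, from bench import ctrl, viewer, monitor, hand_in gives the robot as it stands (ctrl), with the cameras (viewer), the readings (monitor) and the job as plain functions.
- The arm moves only by the shell command python3 nudge.py FILE [OPENING] [FORCE], which reads ROWS from the file FILE. ROWS is a JSON list of rows, 1 to 12 of them, each of 4 numbers: dx, dy, dz in m, then a turn about the tool's z in rad; each row is the pose to reach, as a shift and turn from the pose commanded when the command began, along the tool's axes at that moment; what a row does not reach only later rows make up. A row lasts 1/8 s, in which the tool goes at most 0.0625 m and 0.188 rad, less where a joint would pass 70% of its speed; a pose out of reach is approached as far as the arm can. OPENING is the finger opening in m, set as the command begins (- or left out keeps the last). The fingers move at their own pace and stop on an object; FORCE is the grip in N (left out, the last holds). Time passes only in rows, so rows that do not move let the fingers close. It prints the time, the measured TCP pose, the force, the opening and the grip force at its end. Input that does not fit is refused with a message, and nothing moves.
- monitor.state(): the state, without advancing time (a new reading comes with each control period).
- viewer.capture(name): name is "scene" or "side" or "wrist"; returns a dict with "image" (400x640x3 uint8, red, green, blue), "depth" (400x640 float32, m along the optical axis (not along the pixel's ray), 0 where there is no reading), "camera_matrix" (3x3 intrinsics, pixels), "cam_to_world" (4x4, takes a point from camera to world coordinates); the wrist camera has in their place "hand_eye" (4x4, takes a point from camera to tool coordinates, whose origin is the TCP and whose axes are the flange's). Camera axes: x right, y down, z forward; pixel columns grow to the right and rows downward; lengths in m; the calibration is good to about 2 mm. A picture is of the moment at which its call begins: read the wrist's pose just before it.
- hand_in(): hands the job in; it is judged then, once.
The state is a dict: "time_s": time; "joint_pos": joint angles; "joint_velocities": joint speeds; "joint_torque": joint torques, N m; "tool_pos": TCP position; "orientation": TCP orientation; "wrist_force": force on the tool from outside, world axes, zero at the start; "moment": the same for the moment, N m; "opening": finger opening in m; "grasp_force": force on a finger pad.
Only numpy, scipy, OpenCV 4.12 (cv2) and the standard library are available. Lean on these libraries where they do the work, as an engineer would, in place of code of your own. Each camera call takes 0.05 s, during which the arm holds its last target. There are 200 camera calls.

## Working session

There is one attempt and no reset: what is moved stays moved. The work goes in short steps, Python scripts to look and compute and a shell command to move; the robot and the scene stay as the last step left them, time stands still between calls to the robot, and variables do not carry over. Pictures are saved under pics/ and viewed, at most 10 in all, crops included, and the job is handed in when it is done.

```bash
ls; mkdir -p pics
python3 - <<'E'
from bench import ctrl, viewer, monitor, hand_in
import cv2,numpy as np
s=monitor.state();print(s['time_s'],s['tool_pos'],np.round(s['orientation'],3).tolist(),s['opening'])
for n in ['scene','side']:
    c=viewer.capture(n);cv2.imwrite(f'pics/{n}0.png',c['image'][:,:,::-1]);np.savez(f'{n}0.npz',**c)
    print(n,np.round(c['cam_to_world'],3).tolist(),c['camera_matrix'].tolist())
E
```

```text
bench.py
nudge.py
pics
0.0 [ 0.13652939 -0.55819452  0.40350626] [[0.971, 0.237, -0.0], [0.237, -0.971, 0.002], [0.0, -0.002, -1.0]] 0.09377301705190776
scene [[0.432, 0.735, -0.522, 1.042], [0.902, -0.346, 0.259, -0.148], [0.01, -0.583, -0.812, 0.667], [0.0, 0.0, 0.0, 1.0]] [[384.5106084718973, 0.0, 312.27740396805285], [0.0, 384.5106084718973, 203.66261397304365], [0.0, 0.0, 1.0]]
side [[0.891, -0.247, 0.382, 0.238], [-0.455, -0.496, 0.74, -0.742], [0.007, -0.833, -0.554, 0.645], [0.0, 0.0, 0.0, 1.0]] [[430.4412668351501, 0.0, 320.22186375307837], [0.0, 430.4412668351501, 196.07638193822194], [0.0, 0.0, 1.0]]
```

View pics/scene0.png

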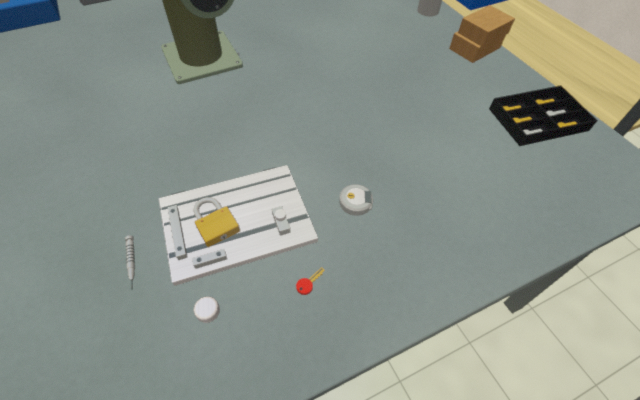

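View pics/side0.png

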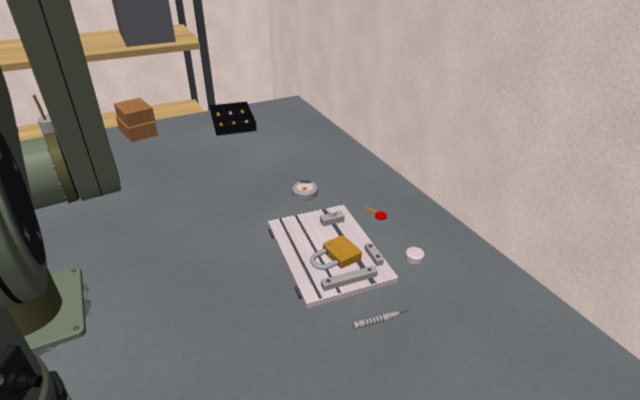

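The scene picture shows the bed with corners near (160,197), (289,167), (316,238) and (172,278). The padlock body is near (216,225), the moving jaw near (281,220), and the stop near (209,258). The side view agrees. I'll work out rough positions next, then look with the wrist camera.

```bash
cat > h.py <<'E'
import numpy as np,cv2
def back(K,T,uv,z):
    d=T[:3,:3]@np.linalg.solve(K,[uv[0],uv[1],1]);o=T[:3,3];return o+d*(z-o[2])/d[2]
E
python3 - <<'E'
from h import *
c=np.load('scene0.npz')
for n,uv,z in [('nearR',(160,197),.022),('nearL',(289,167),.022),('farL',(316,238),.022),('farR',(172,276),.022),('pad',(216,222),.046),('jawknob',(280,213),.056),('disc',(355,196),.02),('knob',(206,307),.02),('key',(305,286),.01),('pin',(130,262),.01)]:
    print(n,np.round(back(c['camera_matrix'],c['cam_to_world'],uv,z),3))
from bench import ctrl, viewer, monitor, hand_in
w=viewer.capture('wrist');print(np.round(w['hand_eye'],3).tolist(),w['camera_matrix'].tolist())
E
echo '[[0.55,-0.31,0.05,0.38],[0.55,-0.31,0.05,0.38],[0.55,-0.31,0.05,0.38],[0.55,-0.31,0.05,0.38],[0.55,-0.31,0.05,0.38],[0.55,-0.31,0.05,0.38],[0.55,-0.31,0.05,0.38],[0.55,-0.31,0.05,0.38],[0.55,-0.31,0.05,0.38],[0.55,-0.31,0.05,0.38],[0.55,-0.31,0.05,0.38],[0.55,-0.31,0.05,0.38]]' > mv.in && python3 nudge.py mv.in 0.0
cat >> h.py <<'E'
def wrist(name):
    from bench import ctrl, viewer, monitor, hand_in
    s=monitor.state();c=viewer.capture('wrist')
    P=np.eye(4);P[:3,:3]=s['orientation'];P[:3,3]=s['tool_pos']
    T=P@c['hand_eye'];cv2.imwrite(f'pics/{name}.png',cv2.cvtColor(c['image'],cv2.COLOR_RGB2BGR))
    np.savez(name+'.npz',T=T,K=c['camera_matrix'],depth=c['depth'],image=c['image']);return s
def crop(name,x0,y0,w,h,k):
    im=cv2.imread(f'pics/{name}.png')[y0:y0+h,x0:x0+w]
    cv2.imwrite(f'pics/{name}c.png',cv2.resize(im,None,fx=k,fy=k,interpolation=cv2.INTER_CUBIC))
E
python3 -c "
from h import *
s=wrist('w1');print(s['tool_pos'],s['orientation'])"
```

```text
time_s: 1.65
tool_pos: [0.5972, -0.1263, 0.3539]
orientation: [[0.99, -0.138, -0.002], [-0.138, -0.99, -0.0], [-0.002, 0.0, -1.0]]
wrist_force: [-0.2, -0.2, 0.2]
opening: 0.0004
grasp_force: 0.0
[ 0.59721985 -0.12630565  0.3539483 ] [[ 9.90411794e-01 -1.38137423e-01 -1.59057050e-03]
 [-1.38137661e-01 -9.90413037e-01 -4.08089431e-05]
 [-1.56968452e-03  2.60135347e-04 -9.99998734e-01]]
```

View pics/w1.png

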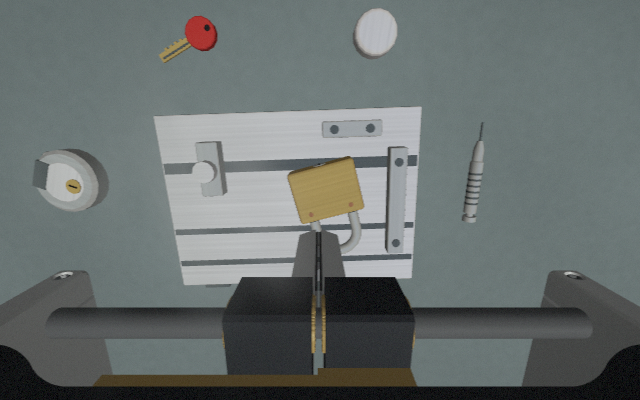

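The wrist view shows the bed corners at about (156,117), (421,107), (412,278) and (183,286). The padlock body is near (327,190), yawed, with its bottom edge up. The stop is near (352,129), the fixed jaw near (397,200), and the moving jaw near (211,168). I'll enlarge it.

```bash
python3 -c "
from h import *
crop('w1',150,100,280,190,2.8)"
```

```text
(no output)
```

View pics/w1c.png

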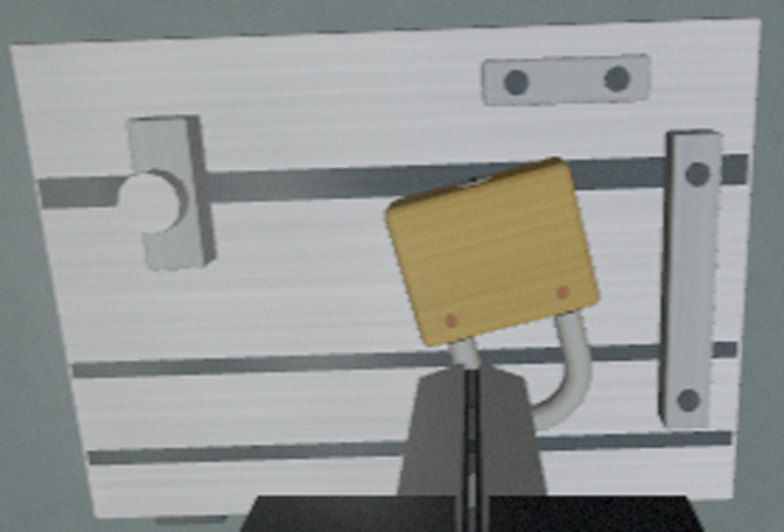

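```bash
cat > t.py <<'E'
from h import *
d=np.load('w1.npz')
def pts(P,z,d=d,o=(150,100),k=2.8): return np.array([back(d['K'],d['T'],((u+.5)/k-.5+o[0],(v+.5)/k-.5+o[1]),z)[:2] for u,v in P])
def rig(m,w):
    mc,wc=m.mean(0),w.mean(0);H=(m-mc).T@(w-wc);a=np.arctan2(H[0,1]-H[1,0],H[0,0]+H[1,1])
    R=np.array([[np.cos(a),-np.sin(a)],[np.sin(a),np.cos(a)]]);t=wc-R@mc
    return a,t,(w-m@R.T-t)
B=pts([(11,45),(760,18),(733,497),(97,517)],.022)
M=np.array([(.1,.14),(.1,-.14),(-.1,-.14),(-.1,.14)])
a,t,r=rig(M,B)
R=np.array([[np.cos(a),-np.sin(a)],[np.sin(a),np.cos(a)]])
def tab(p):return (np.atleast_2d(p)-t)@R
E
python3 - <<'E'
from t import *
print(a,t,r*1e3)
P=pts([(388,212),(567,162),(599,303),(430,346)],.046)
m=np.array([(28,35),(28,-35),(-28,-35),(-28,35)])/1e3
pa,pt,pr=rig(m,P);print('pad',pa-a,tab(pt)*1e3,pr*1e3)
print('fj',tab(pts([(668,134),(720,132),(708,427),(661,418)],.038))*1e3)
print('stop',tab(pts([(483,62),(650,57),(650,99),(484,104)],.038))*1e3)
print('jaw top',tab(pts([(127,118),(186,116),(205,265),(150,270)],.0405))*1e3,'knob',tab(pts([(149,203)],.0565))*1e3)
E
```

```text
-0.10206343771471964 [ 0.59301914 -0.09677844] [[-1.18372816 -1.24038598]
 [-1.2046647   1.69878574]
 [ 1.33253435  1.04065075]
 [ 1.05585851 -1.49905051]]
pad 0.23118964712041917 [[ 17.35528149 -38.3253    ]] [[-1.12580196 -1.89661582]
 [-1.11305609  1.49132898]
 [ 0.70117138  2.38659955]
 [ 1.53768667 -1.9813127 ]]
fj [[  59.19345304 -102.10642214]
 [  59.2414745  -120.89103304]
 [ -57.37747794 -121.66686826]
 [ -52.77961714 -102.72021117]]
stop [[ 86.65551519 -35.94219972]
 [ 86.26373621 -94.93713333]
 [ 71.7917297  -95.29026205]
 [ 72.15150787 -35.84215514]]
jaw top [[71.91223491 91.81113574]
 [71.86257579 70.65053545]
 [17.02716217 70.71833425]
 [15.82888946 91.63548836]] knob [[43.61469413 81.77167566]]
```

```bash
echo '[[0.015,-0.055,0.02,-0.036],[0.015,-0.055,0.07,-0.036],[0.015,-0.055,0.12,-0.036],[0.015,-0.055,0.128,-0.036],[0.015,-0.055,0.128,-0.036]]' > mv.in && python3 nudge.py mv.in; python3 -c "
from h import *
from t import *
s=wrist('w2');crop('w2',130,60,320,240,2.4)
print(tab(s['tool_pos'][:2]))"
```

```text
time_s: 2.33
tool_pos: [0.6196, -0.0758, 0.2274]
orientation: [[0.994, -0.106, 0.0], [-0.106, -0.994, -0.0], [0.0, 0.0, -1.0]]
wrist_force: [-0.5, -1.3, -0.1]
opening: 0.0005
grasp_force: 0.0
[[0.02425978 0.02356421]]
```

View pics/w2.png

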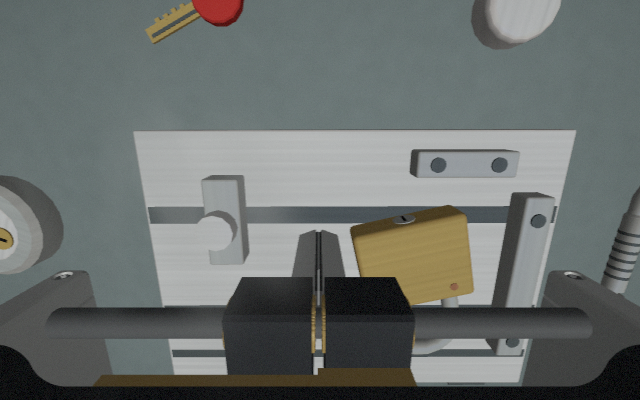

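The tool is now square to the bed: the bed's far edge sits at row 130 at both ends. The closed fingers (318,232) are clear, left of the padlock's far-left corner (352,230). Next is the push to −y.

```bash
echo '[[0,0.008,0,0],[0,0.016,0,0],[0,0.022,0,0],[0,0.028,0,0],[0,0.033,0,0],[0,0.038,0,0]]' > mv.in && python3 nudge.py mv.in; python3 -c "
from h import *
wrist('w3')"
```

```text
time_s: 3.12
tool_pos: [0.6159, -0.1122, 0.2271]
orientation: [[0.995, -0.104, 0.001], [-0.104, -0.995, 0.001], [0.001, -0.001, -1.0]]
wrist_force: [0.9, 5.9, 3.1]
opening: 0.0004
grasp_force: 2.7
```

View pics/w3.png

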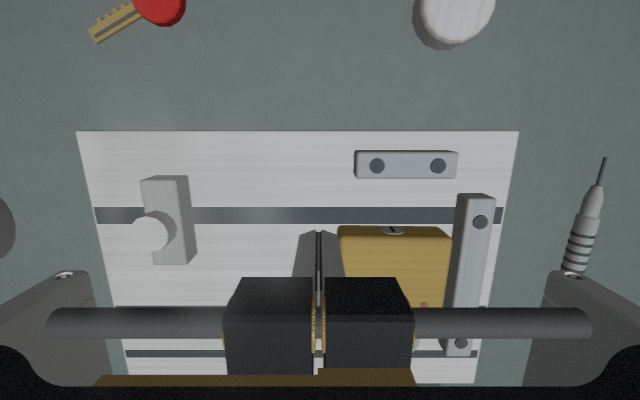

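The padlock has turned almost square (top edge at about rows 227–236) and lies near the fixed jaw, around column 452. I'll continue in small steps.

```bash
echo '[[0,0.002,0,0],[0,0.004,0,0],[0,0.004,0,0]]' > mv.in && python3 nudge.py mv.in|grep -E "pos|force"; echo '[[0,0.002,0,0],[0,0.004,0,0],[0,0.004,0,0]]' > mv.in && python3 nudge.py mv.in|grep -E "pos|force"
```

```text
tool_pos: [0.6153, -0.116, 0.2268]
wrist_force: [2.6, 4.4, 3.0]
grasp_force: 2.4
tool_pos: [0.6149, -0.12, 0.2267]
wrist_force: [2.6, 4.7, 3.0]
grasp_force: 2.5
```

```bash
for i in 1 ; do echo '[[0,0.002,0,0],[0,0.002,0,0]]' > mv.in && python3 nudge.py mv.in|grep -E "pos|force";echo '[[0,0.002,0,0],[0,0.002,0,0]]' > mv.in && python3 nudge.py mv.in|grep -E "pos|force";echo '[[0,0.001,0,0],[0,0.001,0,0]]' > mv.in && python3 nudge.py mv.in|grep -E "pos|force"; done
```

```text
tool_pos: [0.6148, -0.1211, 0.2268]
wrist_force: [0.9, 9.1, 3.5]
grasp_force: 4.1
tool_pos: [0.6147, -0.1218, 0.2268]
wrist_force: [3.1, 12.2, 6.1]
grasp_force: 6.2
tool_pos: [0.6147, -0.122, 0.2268]
wrist_force: [2.1, 13.9, 5.9]
grasp_force: 7.3
```

```bash
echo '[[0,-0.012,0,0],[0,-0.012,-0.05,0],[-0.03,0.01,-0.06,0],[-0.08,0.04,-0.06,0],[-0.106,0.045,-0.06,0],[-0.106,0.045,-0.06,0]]' > mv.in && python3 nudge.py mv.in; python3 -c "
from h import *
from t import *
s=wrist('w4');print(tab(s['tool_pos'][:2]));crop('w4',200,60,220,160,3.5)"
```

```text
time_s: 5.42
tool_pos: [0.5022, -0.1595, 0.2857]
orientation: [[0.994, -0.106, -0.004], [-0.106, -0.994, -0.0], [-0.003, 0.001, -1.0]]
wrist_force: [0.2, 0.3, -0.2]
opening: 0.0006
grasp_force: 0.0
[[-0.0839619  -0.07167551]]
```

View pics/w4.png

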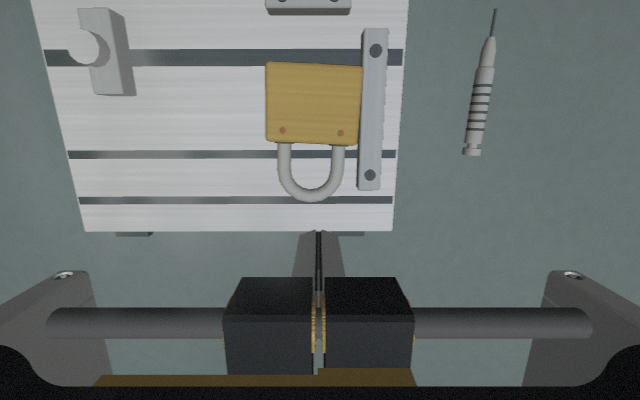

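The padlock lies against the fixed jaw. Its top edge runs (266,62) to (361,67), so it may be about 2–3° clockwise. I'll check that in an enlarged crop.

View pics/w4c.png

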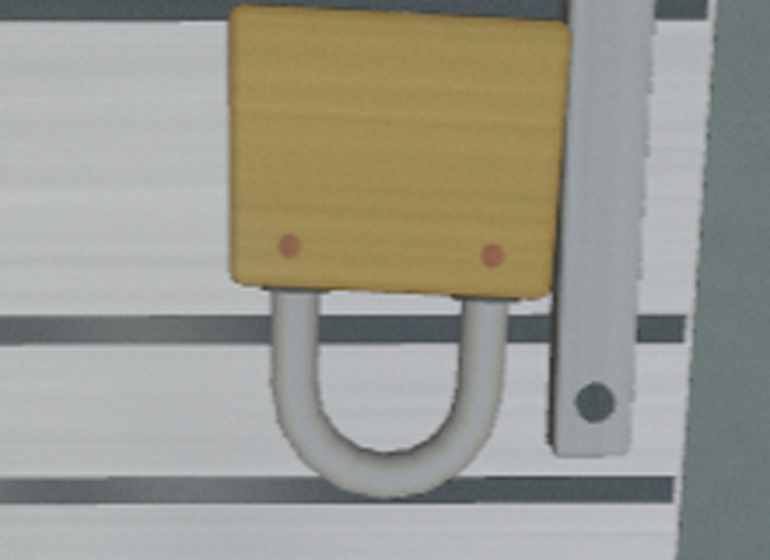

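Run:
```python
from t import *
d4=np.load('w4.npz')
f=lambda P,z:tab(pts(P,z,d4,(200,60),3.5))
m=np.array([(28,35),(28,-35),(-28,-35),(-28,35)])/1e3
P=f([(231,5),(570,22),(552,299),(231,284)],.046);pa,pt,pr=rig(m,P);print('pad',pa,pt*1e3,pr*1e3)
print('shackle outer bottom',f([(388,497)],.034)*1e3)
print('jaw face top edge',f([(571,24),(555,440)],.038)*1e3,'near bed line pts',f([(0,317),(685,317)],.022)*1e3)
```

```text
pad -0.04628692873787592 [  7.08529207 -68.47431723] [[-0.78859857 -1.08459089]
 [-0.84469302  1.37770948]
 [ 0.7587123   0.52192029]
 [ 0.87457929 -0.81503887]]
shackle outer bottom [[-69.00414896 -65.70281471]]
jaw face top edge [[  33.58179448 -104.71690807]
 [ -54.35822215 -104.48064178]] near bed line pts [[ -27.43330283   26.85368875]
 [ -27.92976549 -136.76559543]]
```

```bash
echo '[[-0.004,-0.003,0.04,0],[-0.004,-0.003,0.0585,0],[-0.004,-0.003,0.0585,0]]' > mv.in && python3 nudge.py mv.in |grep -E "pos|force"; echo '[[0.006,0,0,0],[0.012,0,0,0],[0.018,0,0,0],[0.024,0,0,0],[0.03,0,0,0],[0.035,0,0,0],[0.04,0,0,0],[0.04,0,0,0]]' > mv.in && python3 nudge.py mv.in; python3 -c "
from h import *
from t import *
from bench import ctrl, viewer, monitor, hand_in
print(tab(monitor.state()['tool_pos'][:2]))"
```

```text
tool_pos: [0.5008, -0.1551, 0.2263]
wrist_force: [0.2, 0.2, 0.1]
grasp_force: 0.0
time_s: 6.85
tool_pos: [0.5407, -0.1597, 0.2286]
orientation: [[0.995, -0.104, -0.0], [-0.104, -0.995, -0.0], [-0.0, 0.0, -1.0]]
wrist_force: [-4.3, 1.4, 3.0]
opening: 0.0009
grasp_force: 2.2
[[-0.04560512 -0.06793395]]
```

```bash
echo '[[0.002,0,0,0],[0.003,0,0,0],[0.003,0,0,0]]' > mv.in && python3 nudge.py mv.in |grep -E "pos|force"; echo '[[0.002,0,0,0],[0.002,0,0,0]]' > mv.in && python3 nudge.py mv.in |grep -E "pos|force";  echo '[[0.002,0,0,0],[0.002,0,0,0]]' > mv.in && python3 nudge.py mv.in |grep -E "pos|force"
```

```text
tool_pos: [0.542, -0.1599, 0.2281]
wrist_force: [-9.6, -0.2, 5.3]
grasp_force: 4.9
tool_pos: [0.543, -0.16, 0.2277]
wrist_force: [-13.6, 0.0, 7.5]
grasp_force: 6.7
tool_pos: [0.5439, -0.1602, 0.2273]
wrist_force: [-16.6, -0.1, 9.5]
grasp_force: 8.4
```

```bash
echo '[[-0.012,0,0,0],[-0.012,0,-0.05,0],[0.02,-0.03,-0.055,0],[0.065,-0.056,-0.055,0],[0.08,-0.056,-0.04,0],[0.08,-0.056,0,0],[0.08,-0.056,0,0]]' > mv.in && python3 nudge.py mv.in |grep -E "pos|force"; python3 -c "
from t import *
from bench import ctrl, viewer, monitor, hand_in
print(tab(monitor.state()['tool_pos'][:2]))"; echo '[[0,0.004,0,0],[0,0.008,0,0],[0,0.011,0,0],[0,0.011,0,0]]' > mv.in && python3 nudge.py mv.in |grep -E "pos|force"
```

```text
tool_pos: [0.6318, -0.1123, 0.2251]
wrist_force: [0.9, 0.2, 0.2]
grasp_force: 0.0
[[ 0.04019772 -0.01150456]]
tool_pos: [0.6326, -0.123, 0.2305]
wrist_force: [1.0, 6.8, 3.3]
grasp_force: 3.1
```

```bash
echo '[[0,0.002,0,0],[0,0.002,0,0]]' > mv.in && python3 nudge.py mv.in |grep -E "pos|force"; echo '[[0,0.002,0,0],[0,0.002,0,0]]' > mv.in && python3 nudge.py mv.in |grep -E "pos|force"; echo '[[0,0.001,0,0],[0,0.001,0,0]]' > mv.in && python3 nudge.py mv.in |grep -E "pos|force"
echo '[[0,-0.012,0,0],[0,-0.012,-0.05,0],[-0.06,0.02,-0.06,0],[-0.095,0.04,-0.06,0],[-0.095,0.04,-0.06,0]]' > mv.in && python3 nudge.py mv.in; python3 -c "
from h import *
from t import *
s=wrist('w5');print(tab(s['tool_pos'][:2]));crop('w5',240,60,200,150,4)"
```

```text
tool_pos: [0.6325, -0.1236, 0.2305]
wrist_force: [0.6, 10.6, 3.9]
grasp_force: 5.1
tool_pos: [0.6323, -0.1243, 0.2305]
wrist_force: [1.8, 13.9, 4.9]
grasp_force: 7.1
tool_pos: [0.6323, -0.1246, 0.2305]
wrist_force: [1.2, 16.0, 6.9]
grasp_force: 8.1
time_s: 10.48
tool_pos: [0.5301, -0.1599, 0.2885]
orientation: [[0.994, -0.107, -0.001], [-0.107, -0.994, -0.001], [-0.001, 0.001, -1.0]]
wrist_force: [-0.3, -0.4, -0.7]
opening: 0.0005
grasp_force: 0.0
[[-0.05620077 -0.06922764]]
```

View pics/w5c.png

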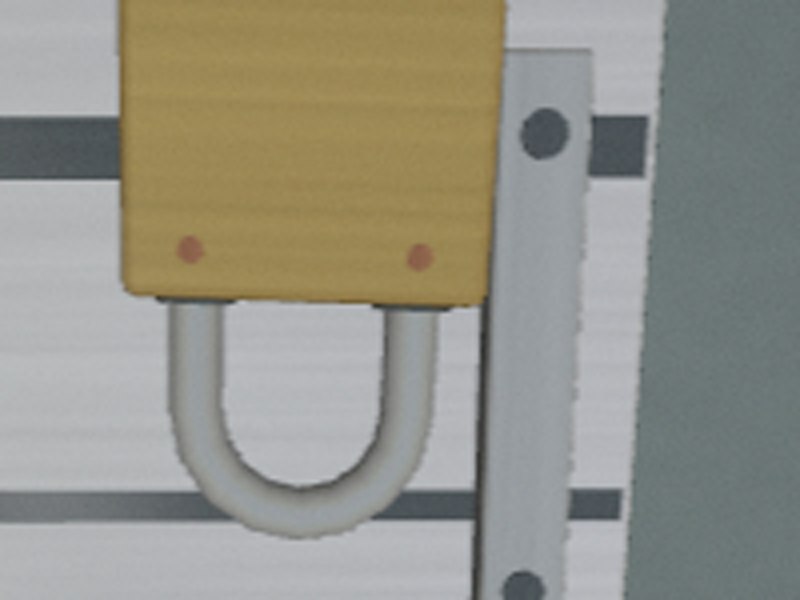

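The padlock still sits about 0.03 rad clockwise: its near edge runs (130,293) to (483,304) while the slots are level. I'll push its side nearer the shackle end, at x≈24, for more leverage toward the jaw.

```bash
echo '[[0.04,-0.045,0,0],[0.08,-0.06,0,0],[0.08,-0.06,0.03,0],[0.08,-0.06,0.058,0],[0.08,-0.06,0.058,0]]' > mv.in && python3 nudge.py mv.in |grep -E "pos|force"; echo '[[0,0.005,0,0],[0,0.01,0,0],[0,0.01,0,0]]' > mv.in && python3 nudge.py mv.in |grep -E "pos|force"; echo '[[0,0.002,0,0],[0,0.002,0,0]]' > mv.in && python3 nudge.py mv.in |grep -E "pos|force"; echo '[[0,0.002,0,0],[0,0.002,0,0]]' > mv.in && python3 nudge.py mv.in |grep -E "pos|force"; python3 -c "
from t import *
from bench import ctrl, viewer, monitor, hand_in
print(tab(monitor.state()['tool_pos'][:2]))"
```

```text
tool_pos: [0.6181, -0.1065, 0.2274]
wrist_force: [0.5, 0.8, 1.2]
grasp_force: 0.0
tool_pos: [0.6178, -0.1183, 0.2317]
wrist_force: [0.6, 0.5, 1.0]
grasp_force: 0.0
tool_pos: [0.617, -0.1196, 0.2305]
wrist_force: [0.0, -0.0, -0.1]
grasp_force: 0.0
tool_pos: [0.6169, -0.1205, 0.2303]
wrist_force: [-0.4, 4.7, 2.3]
grasp_force: 2.4
[[ 0.02616607 -0.02121186]]
```

```bash
echo '[[0,0.002,0,0],[0,0.002,0,0]]' > mv.in && python3 nudge.py mv.in |grep -E "pos|force"; echo '[[0,0.002,0,0],[0,0.002,0,0]]' > mv.in && python3 nudge.py mv.in |grep -E "pos|force"; echo '[[0,0.002,0,0],[0,0.002,0,0]]' > mv.in && python3 nudge.py mv.in |grep -E "pos|force"; python3 -c "
from t import *
from bench import ctrl, viewer, monitor, hand_in
print(tab(monitor.state()['tool_pos'][:2]))"
```

```text
tool_pos: [0.6165, -0.1215, 0.2303]
wrist_force: [-0.4, 8.2, 3.9]
grasp_force: 4.1
tool_pos: [0.6162, -0.1223, 0.2303]
wrist_force: [-1.3, 11.6, 5.1]
grasp_force: 5.9
tool_pos: [0.616, -0.1231, 0.2303]
wrist_force: [-1.4, 16.7, 6.6]
grasp_force: 7.9
[[ 0.02554051 -0.02382161]]
```

```bash
cat > m.py <<'E'
import sys
from t import *
def meas(name):
    d=np.load(name+'.npz');im=cv2.cvtColor(d['image'],cv2.COLOR_RGB2HSV)
    k=((im[...,0]>14)&(im[...,0]<32)&(im[...,1]>90)&(im[...,2]>60)).astype('u1');k[260:]=0
    n,l,st,_=cv2.connectedComponentsWithStats(k);i=1+st[1:,4].argmax();k=(l==i).astype('u1')
    x,y,w,h=st[i,:4];print(name,'bbox',st[i])
    def xy(u,v,z=.046): return tab(np.array([back(d['K'],d['T'],p,z)[:2] for p in zip(u,v)]))
    us=np.arange(x+14,x+w-14);vs=np.arange(y+12,y+h-12)
    E={'near':xy(us,[np.flatnonzero(k[:,u]).max()+.5 for u in us]),'far':xy(us,[np.flatnonzero(k[:,u]).min()-.5 for u in us]),
       'left':xy([np.flatnonzero(k[v]).min()-.5 for v in vs],vs),'right':xy([np.flatnonzero(k[v]).max()+.5 for v in vs],vs)}
    for e,P in E.items():
        vx,vy,px,py=cv2.fitLine(P.astype('f4'),cv2.DIST_HUBER,0,.0005,.01).ravel()
        ang=np.arctan(-vx/vy) if e in('near','far') else np.arctan(vy/vx)
        print(e,'yaw %.4f'%ang,'mid mm',np.round([px*1e3,py*1e3],1))
    # reference: lowest dark slot's edges -> bed yaw, taken left of padlock
    g=cv2.GaussianBlur(cv2.cvtColor(d['image'],cv2.COLOR_RGB2GRAY),(3,3),0).astype(float)
    return d,g,k
if __name__=='__main__': meas(sys.argv[1])
E
python3 m.py w4; python3 m.py w5
echo '[[0,-0.014,0,0],[0,-0.014,-0.05,0],[-0.06,0.02,-0.055,0],[-0.082,0.04,-0.055,0],[-0.082,0.04,-0.055,0]]' > mv.in && python3 nudge.py mv.in|grep pos; python3 -c "
from h import *
from t import *
s=wrist('w6');print(tab(s['tool_pos'][:2]))"; python3 m.py w6
```

```text
w4 bbox [ 266   61   97   84 7481]
near yaw -0.0525 mid mm [-20.2 -69.1]
far yaw -0.0509 mid mm [ 34.5 -69.5]
left yaw -0.0528 mid mm [  6.1 -34.2]
right yaw -0.0343 mid mm [   8.8 -102.6]
w5 bbox [ 270   54   96   83 7427]
near yaw -0.0289 mid mm [ 13.9 -71.8]
far yaw -0.0359 mid mm [ 68.7 -69.7]
left yaw -0.0498 mid mm [ 42.5 -34.7]
right yaw -0.0221 mid mm [  41.9 -103. ]
tool_pos: [0.5289, -0.1599, 0.2851]
[[-0.05739976 -0.06929005]]
w6 bbox [ 268   52   98   83 7671]
near yaw -0.0135 mid mm [ 14.  -64.3]
far yaw -0.0035 mid mm [ 68.4 -68.7]
left yaw -0.0033 mid mm [ 38.9 -35.3]
right yaw -0.0062 mid mm [  38.6 -103.3]
```

Yaw is now about −0.005 rad. Next I push +x on the shackle to seat it against the stop.

```bash
echo '[[0,0.001,0.035,0],[0,0.001,0.056,0],[0.006,0.001,0.056,0],[0.01,0.001,0.056,0],[0.01,0.001,0.056,0]]' > mv.in && python3 nudge.py mv.in |grep -E "pos|force"; echo '[[0.003,0,0,0],[0.005,0,0,0],[0.005,0,0,0]]' > mv.in && python3 nudge.py mv.in |grep -E "pos|force";  echo '[[0.002,0,0,0],[0.002,0,0,0]]' > mv.in && python3 nudge.py mv.in |grep -E "pos|force"; echo '[[0.002,0,0,0],[0.002,0,0,0]]' > mv.in && python3 nudge.py mv.in |grep -E "pos|force"; python3 -c "
from t import *
from bench import ctrl, viewer, monitor, hand_in
print(tab(monitor.state()['tool_pos'][:2]))"
```

```text
tool_pos: [0.5412, -0.1606, 0.23]
wrist_force: [-0.9, 0.7, -0.3]
grasp_force: 0.5
tool_pos: [0.5437, -0.161, 0.2294]
wrist_force: [-8.0, 1.1, 5.7]
grasp_force: 4.4
tool_pos: [0.5447, -0.1611, 0.2291]
wrist_force: [-12.1, 1.5, 7.7]
grasp_force: 6.2
tool_pos: [0.5456, -0.1613, 0.2286]
wrist_force: [-15.5, 0.4, 10.1]
grasp_force: 8.0
[[-0.04065039 -0.06899217]]
```

```bash
echo '[[0.002,0,0,0],[0.002,0,0,0],[-0.01,0,0,0],[-0.02,0,-0.02,0],[-0.022,0,-0.056,0],[-0.022,0,-0.056,0]]' > mv.in && python3 nudge.py mv.in|grep -E "time|pos"; python3 -c "
from h import *
from t import *
s=wrist('w7');print(tab(s['tool_pos'][:2]))"; python3 m.py w7
```

```text
time_s: 15.7
tool_pos: [0.5294, -0.1601, 0.2895]
[[-0.05688134 -0.06950196]]
w7 bbox [ 269   57   95   79 7250]
near yaw -0.0013 mid mm [ 15.6 -63.1]
far yaw -0.0006 mid mm [ 70.2 -67.6]
left yaw -0.0003 mid mm [ 43.7 -35. ]
right yaw -0.0066 mid mm [  46.  -103.2]
```

```bash
python3 -c "
from h import *
crop('w7',250,40,160,110,5)"
```

```text
(no output)
```

View pics/w7c.png

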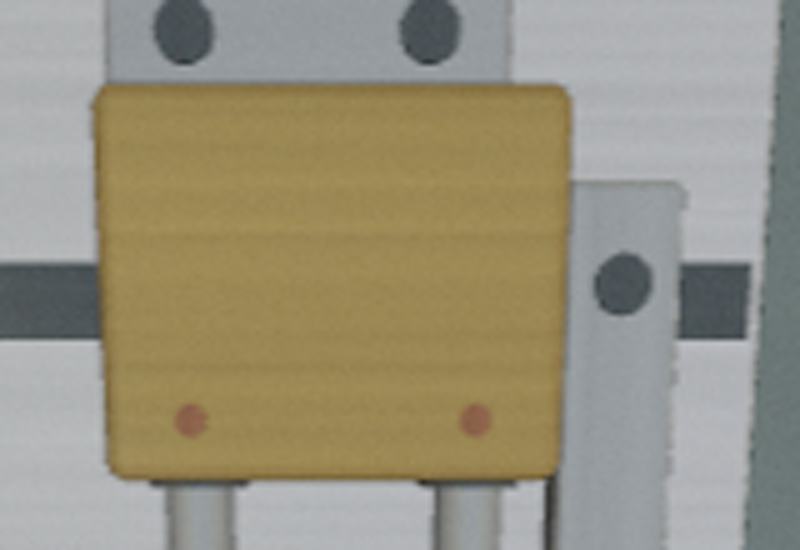

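The padlock is square, with its bottom edge on the stop (row 85) and its right side along the jaw (columns 560–570). I'll do one confirming side push, then close the moving jaw.

```bash
echo '[[0.04,-0.045,0,0],[0.08,-0.06,0,0],[0.095,-0.06,0.03,0],[0.095,-0.06,0.06,0],[0.095,-0.06,0.06,0]]' > mv.in && python3 nudge.py mv.in |grep -E "pos|force"; echo '[[0,0.005,0,0],[0,0.01,0,0],[0,0.013,0,0],[0,0.013,0,0]]' > mv.in && python3 nudge.py mv.in |grep -E "pos|force"; echo '[[0,0.002,0,0],[0,0.002,0,0]]' > mv.in && python3 nudge.py mv.in |grep -E "pos|force"; echo '[[0,0.002,0,0],[0,0.002,0,0]]' > mv.in && python3 nudge.py mv.in |grep -E "pos|force"; python3 -c "
from t import *
from bench import ctrl, viewer, monitor, hand_in
print(tab(monitor.state()['tool_pos'][:2]))"
```

```text
tool_pos: [0.6281, -0.1092, 0.2229]
wrist_force: [-0.4, -0.1, -0.2]
grasp_force: 0.0
tool_pos: [0.6266, -0.1224, 0.2253]
wrist_force: [0.2, 2.1, 1.0]
grasp_force: 0.8
tool_pos: [0.6266, -0.123, 0.2254]
wrist_force: [0.2, 5.7, 1.3]
grasp_force: 3.1
tool_pos: [0.6266, -0.1236, 0.2254]
wrist_force: [0.2, 10.5, 2.0]
grasp_force: 5.3
[[ 0.03610857 -0.0232515 ]]
```

```bash
echo '[[0,-0.012,0,0],[0,-0.014,-0.05,0],[0.008,-0.04,-0.06,0],[0.008,-0.09,-0.06,0],[0.008,-0.14,-0.06,0],[0.008,-0.148,-0.06,0],[0.008,-0.148,-0.06,0],[0.008,-0.148,-0.02,0],[0.008,-0.148,0,0],[0.008,-0.148,0,0]]' > mv.in && python3 nudge.py mv.in; python3 -c "
from t import *
from bench import ctrl, viewer, monitor, hand_in
print(tab(monitor.state()['tool_pos'][:2]))"
```

```text
time_s: 18.62
tool_pos: [0.6493, 0.0186, 0.2237]
orientation: [[0.994, -0.106, -0.002], [-0.106, -0.994, -0.0], [-0.002, 0.001, -1.0]]
wrist_force: [0.3, 0.1, 0.1]
opening: 0.0004
grasp_force: 0.0
[[0.04427291 0.12047294]]
```

```bash
echo '[[0,0.008,0,0],[0,0.016,0,0],[0,0.026,0,0],[0,0.036,0,0],[0,0.046,0,0],[0,0.056,0,0],[0,0.066,0,0],[0,0.076,0,0],[0,0.086,0,0],[0,0.094,0,0],[0,0.1,0,0],[0,0.104,0,0]]' > mv.in && python3 nudge.py mv.in|grep -E "pos|force"; echo '[[0,0.003,0,0],[0,0.006,0,0],[0,0.008,0,0],[0,0.008,0,0]]' > mv.in && python3 nudge.py mv.in|grep -E "pos|force"; python3 -c "
from t import *
from bench import ctrl, viewer, monitor, hand_in
print(tab(monitor.state()['tool_pos'][:2]))"
```

```text
tool_pos: [0.6391, -0.0837, 0.2257]
wrist_force: [0.8, 4.7, 1.9]
grasp_force: 2.2
tool_pos: [0.6381, -0.0918, 0.2252]
wrist_force: [1.3, 3.0, 1.4]
grasp_force: 1.4
[[0.04435174 0.00958071]]
```

```bash
echo '[[0,0.002,0,0],[0,0.004,0,0],[0,0.006,0,0],[0,0.006,0,0]]' > mv.in && python3 nudge.py mv.in|grep -E "pos|force"; echo '[[0,0.002,0,0],[0,0.002,0,0]]' > mv.in && python3 nudge.py mv.in|grep -E "pos|force";echo '[[0,0.002,0,0],[0,0.002,0,0]]' > mv.in && python3 nudge.py mv.in|grep -E "pos|force";echo '[[0,0.002,0,0],[0,0.002,0,0]]' > mv.in && python3 nudge.py mv.in|grep -E "pos|force"; python3 -c "
from t import *
from bench import ctrl, viewer, monitor, hand_in
print(tab(monitor.state()['tool_pos'][:2]))"
```

```text
tool_pos: [0.6375, -0.0977, 0.2251]
wrist_force: [2.5, 3.5, 2.6]
grasp_force: 1.7
tool_pos: [0.6372, -0.0996, 0.2251]
wrist_force: [2.6, 2.6, 1.6]
grasp_force: 1.7
tool_pos: [0.637, -0.1014, 0.2251]
wrist_force: [2.1, 5.3, 2.6]
grasp_force: 2.2
tool_pos: [0.637, -0.102, 0.2252]
wrist_force: [4.2, 8.1, 3.1]
grasp_force: 4.4
[[ 0.04427864 -0.0007459 ]]
```

```bash
echo '[[0,0.002,0,0],[0,0.002,0,0]]' > mv.in && python3 nudge.py mv.in|grep -E "pos|force"; echo '[[0,-0.015,0,0],[0,-0.02,0,0],[0,-0.02,-0.06,0],[-0.05,0.03,-0.065,0],[-0.1,0.065,-0.065,0],[-0.1,0.065,-0.065,0],[-0.1,0.065,-0.065,0]]' > mv.in && python3 nudge.py mv.in; python3 -c "
from h import *
from t import *
s=wrist('w8');print(tab(s['tool_pos'][:2]))
d=np.load('w8.npz');D=d['depth'];T,K=d['T'],d['K']
v,u=np.mgrid[0:250,150:450];z=D[v,u];X=np.stack([(u-K[0,2])/K[0,0]*z,(v-K[1,2])/K[1,1]*z,z],-1)@T[:3,:3].T+T[:3,3]
q=(X[...,:2]-t)@R;
sel=(z>0)&(abs(q[...,0]-.025)<.004)
for y in range(-60,20,2):
    k=sel&(abs(q[...,1]-y/1e3)<.001)
    print(y,int(1e3*np.median(X[...,2][k])) if k.any() else None,end='; ')
"; python3 m.py w8
```

```text
tool_pos: [0.6369, -0.1026, 0.2252]
wrist_force: [2.8, 13.5, 3.2]
grasp_force: 6.6
time_s: 23.0
tool_pos: [0.5302, -0.1602, 0.2902]
orientation: [[0.994, -0.105, 0.0], [-0.105, -0.994, -0.0], [0.0, 0.0, -1.0]]
wrist_force: [0.2, -0.6, -0.1]
opening: 0.0002
grasp_force: 0.0
[[-0.05606366 -0.06954514]]
-60 44; -58 45; -56 44; -54 44; -52 44; -50 45; -48 45; -46 45; -44 45; -42 45; -40 45; -38 45; -36 44; -34 40; -32 39; -30 39; -28 39; -26 39; -24 39; -22 39; -20 39; -18 39; -16 39; -14 39; -12 38; -10 None; -8 21; -6 21; -4 21; -2 21; 0 21; 2 20; 4 21; 6 20; 8 20; 10 21; 12 21; 14 20; 16 21; 18 21; w8 bbox [ 270   54   95   80 7353]
near yaw -0.0026 mid mm [ 15.4 -69.6]
far yaw -0.0026 mid mm [ 70.3 -70.9]
left yaw -0.0020 mid mm [ 38.  -35.3]
right yaw -0.0020 mid mm [  43.4 -103.4]
```

```bash
python3 -c "
from bench import ctrl, viewer, monitor, hand_in
print(hand_in())"
```

```text
the job is handed in; nothing more can be done
None
```

The padlock is home against the end stop and the fixed jaw (measured within about 0.003 rad of square), the moving jaw is up against its other side, the arm is clear of everything, and the job was handed in at about 23 s; I have no verdict on it, and I did not re-check the loose items on the counter at the end.

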